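# Pack the sewing caddy and click its pop-up lid shut

## Task

Pack up the sewing caddy: lift the pop-button lid off the grey box, put every thread spool that is out into the box, stack the tray on the box and the lid on the tray, each with its notch over the key below so that it sits flat, then click the lid's button so that it stays down. Feel first whether the button is up or down, as every full press changes it over and only the raised button lifts the lid. Leave the tape measure and the torch where they are.

Things in the scene. Friction and masses are not known exactly. Their poses are not given: they have to be found in the camera images.
- box: grey plastic box, fixed to the worktop; 160 mm long (x), 110 wide (y), rim 58 mm high, inside of the rim 152 x 102 mm, floor and walls 4 mm. Origin: centre of its underside, z up. Crossed dividers 3 mm thick, tops 28 mm above the underside, make four compartments of 74 x 49 mm centred at x = +-38, y = +-26 mm. A thumb tab juts 6 mm from the rim at the +x (key) end.
- box_key (a point): top of the box's key: an upright rib inside the middle of its +x end wall, 12 mm wide (y), 6 mm deep (x), reaching from the rim 20 mm down. Tray and lid rest on the rim only when their notch is over the key; turned the wrong way they ride up on it. Axes as the box's.
- tray: loose grey tray, about 220 g, 160 x 110 mm, rim 44 mm above its underside (inside 152 x 102 mm). Origin: centre of its underside, z up. Its lowest 10 mm are a plug 147 x 97 mm (2.5 mm play all round) that goes inside the rim of the box. Seated on the box, its origin is 48 mm above the box's, x axes the same way. Its +x end has a thumb tab and, inside, a key like the box's, for the lid.
- tray_handle (a point): middle of the top of the tray's central wall, its handle: 10 mm thick (y), running along x the whole length, top 33 mm above the tray's origin, 20 mm above the tray's floor. Pinch it here across y, fingers inside the tray (46 mm free on each side of the wall). Axes as the tray's.
- tray_notch (a point): the notch in the +x end of the tray's plug, 17 mm wide (y), 8.5 mm deep, that drops over the box's key; 70 mm along x from the tray's origin, at its underside.
- lid_1: white lid, about 250 g; of lid_1 and lid_2 only one is there. Flange 160 x 110 mm, thumb tab at +x. Origin: centre of the underside of its plug (147 x 97 x 10 mm, as the tray's), z up. Starts on the box, 48 mm above the box's origin; seated on the tray 34 mm above the tray's, x axes the same way. A block 100 x 60 mm, top 39 mm above the origin, holds the button. Lift it by the raised button.
- lid_2: white lid, about 250 g; of lid_1 and lid_2 only one is there. Flange 160 x 110 mm, thumb tab at +x. Origin: centre of the underside of its plug (147 x 97 x 10 mm, as the tray's), z up. Starts on the box, 48 mm above the box's origin; seated on the tray 34 mm above the tray's, x axes the same way. A block 100 x 60 mm, top 39 mm above the origin, holds the button. Lift it by the raised button.
- lid_1_notch (a point): the notch in the +x end of the lid's plug, 17 mm wide (y), 8.5 mm deep, that drops over the tray's (or box's) key; 70 mm along x from the lid's origin, at its underside.
- lid_2_notch (a point): the notch in the +x end of the lid's plug, 17 mm wide (y), 8.5 mm deep, that drops over the tray's (or box's) key; 70 mm along x from the lid's origin, at its underside.
- lid_1_bezel (a point): middle of the button's bezel on the lid, 39 mm above the lid's origin. Here sits the push button, a block 52 mm (lid's x) by 28 mm (y), pinched across y. Its top is 15 mm above this point when up, 5 mm when clicked down, 0 at its stop. A press to within 1 mm of the stop, then let go, changes it over. Spring 2.7 N up, 5 N at the stop. Down, it drives two bolts into the walls below.
- lid_2_bezel (a point): middle of the button's bezel on the lid, 39 mm above the lid's origin. Here sits the push button, a block 52 mm (lid's x) by 28 mm (y), pinched across y. Its top is 15 mm above this point when up, 5 mm when clicked down, 0 at its stop. A press to within 1 mm of the stop, then let go, changes it over. Spring 2.7 N up, 5 N at the stop. Down, it drives two bolts into the walls below.
- spool_1: sewing-thread spool, 29 mm across, 40 mm tall, 18 g; origin at the centre of its lower end, z along the spool. Starts upright on the worktop; it rolls when on its side. Two to four of the four spools are out, the others absent.
- spool_2: sewing-thread spool, 29 mm across, 40 mm tall, 18 g; origin at the centre of its lower end, z along the spool. Starts upright on the worktop; it rolls when on its side. Two to four of the four spools are out, the others absent.
- spool_3: sewing-thread spool, 29 mm across, 40 mm tall, 18 g; origin at the centre of its lower end, z along the spool. Starts upright on the worktop; it rolls when on its side. Two to four of the four spools are out, the others absent.
- spool_4: sewing-thread spool, 29 mm across, 40 mm tall, 18 g; origin at the centre of its lower end, z along the spool. Starts upright on the worktop; it rolls when on its side. Two to four of the four spools are out, the others absent.
- tape_measure: yellow tape measure, 66 x 74 x 33 mm, behind the work; not to be moved. Origin at the centre of its underside.
- torch: small black torch lying on its side, 37 x 114 x 32 mm, behind the work; not to be moved. Origin at the centre of its underside.

How it is judged:
By the outcome, as a careful person would: the job done as asked, in the order asked, and still so for the second after the job is handed in, with the robot touching nothing.
Of lid_1, lid_2 only 1 to 1 are there at a start; the rules pass over those that are not, and their reading is None.
Of spool_1, spool_2, spool_3, spool_4 only 2 to 4 are there at a start; the rules pass over those that are not, and their reading is None.
At some moment in a run one of tray, spool_1, spool_2, spool_3, spool_4 may be knocked a few centimetres aside while the robot is not near it.
It also fails if it takes over 210 s, if anything falls off the work surface, if the arm or the gripper's body presses on something with over 40 N, if the wrist force passes 120 N, or if a joint passes its speed limit or range.

## Robot

A 6-joint arm with a two-finger parallel gripper is mounted at the origin on a cart in front of the work surface, level with it; the furniture and walls round the work are solid. World frame = base frame: x ahead of the robot, y to its left, z up, the work surface at z = 0. Lengths are in mm, angles in rad, forces in N, time in s.
With the tool pointing down it reaches from about 400 to 925 mm from the base axis. Payload 12.5 kg.
Tool frame: the origin (TCP) lies at the very end of the fingers, on their centre line; the grasp point (between the pads) lies 19 mm behind it; z points along the fingers, y is the line along which they close (so a half turn about z gives the same grasp; the last joint's range is limited). The gripper opens to 95 mm and grips with 3 to 60 N. Pads are 20 mm wide; open, the fingers measure 119 mm over their backs; the gripper's body (75 mm by 180 mm) begins 59 mm behind the grasp point.
Start: joints at [1.164, 0.491, 1.559, -0, 1.092, -0.106], TCP at [185.161, 596.961, 214.661] pointing down, gripper open.
Joint ranges: [-3.1, 3.1], [-0.84, 2.19], [0.05, 2.79], [-1.13, 4.28], [0.06, 2.93], [-2.69, 2.69]. Speed limits (rad/s): [2.22, 2.22, 2.79, 3.14, 3.14, 3.14].

## Interface

Orientations are given as [roll, pitch, yaw] about the fixed x, y, z axes, in that order (R = Rz(yaw) Ry(pitch) Rx(roll)).
In Python, from cell import env gives the robot as it stands.
- The arm moves only by the shell command python3 steer.py 'ROWS'. ROWS is a JSON list of rows, 1 to 5 of them, each of 5 numbers: dx, dy, dz in mm, then a turn about the tool's z in rad, then the opening from 0.0 (shut) to 1.0 (fully open); each row is the pose to reach, as a shift and turn from the pose commanded when the command began, along the tool's axes at that moment; what a row does not reach only later rows make up. A row lasts 1/12 s, in which the tool goes at most 41.7 mm and 0.125 rad, less where a joint would pass 70% of its speed; a pose out of reach is approached as far as the arm can. The fingers move at their own pace and stop on an object; the grip force is fixed at half the most. Time passes only in rows, so rows that do not move let the fingers close. It prints the time, the measured TCP pose, the force, the opening and the grip force at its end.
- env.state(): the state, without advancing time (a new reading comes with each control period).
- env.read_camera(name): name is "scene" or "top" or "wrist"; returns (picture, depth): 420x560x3 uint8, red, green, blue; 420x560 float32, mm along the optical axis (not along the pixel's ray), 0 where there is no reading.
- env.camera_info(name): a dict with "vertical_fov" (degrees; the focal length in pixels is half the picture's height over the tangent of half this angle, whatever the lens; pixels are square), "cx", "cy" (the principal point, pixels), "origin" and "attitude" of the camera in the world. Camera axes: x right, y down, z forward; pixel columns grow to the right and rows downward; lengths in mm; the calibration is good to about 2 mm. A picture is of the moment at which its call begins: read the wrist's pose just before it. camera_info takes no time and is no camera call; for the wrist camera it gives the pose at the moment of the call.
- env.job_done(): hands the job in; it is judged then, once.
The state is a dict: "t": time; "joints": joint angles; "qvel": joint speeds; "tau": joint torques, N m; "eef_pos": TCP position; "tcp_rot": TCP orientation; "ft_force": force on the tool from outside, world axes, zero at the start; "moment": the same for the moment, N m; "opening": opening from 0.0 (shut) to 1.0 (fully open); "grip_force": force on a finger pad.
Only numpy, scipy, OpenCV 4.12 (cv2) and the standard library are available. Lean on these libraries where they do the work, as an engineer would, in place of code of your own. Each camera call takes 0.05 s, during which the arm holds its last target. There are 200 camera calls.

## Working session

There is one attempt and no reset: what is moved stays moved. The work goes in short steps, Python scripts to look and compute and a shell command to move; the robot and the scene stay as the last step left them, time stands still between calls to the robot, and variables do not carry over. Pictures are saved under pics/ and viewed, at most 14 in all, crops included, and the job is handed in when it is done.

```bash
ls; mkdir -p pics; python3 - <<'E'
from cell import env
import cv2
print(env.state())
for n in ["scene","top","wrist"]:
    print(n,env.camera_info(n)); p,d=env.read_camera(n); cv2.imwrite(f"pics/{n}0.png",p[:,:,::-1])
E
```

```text
cell.py
pics
steer.py
{'t': 0.0, 'joints': array([ 1.16439546e+00,  4.91554393e-01,  1.55945403e+00,  2.10032390e-05,
        1.09169533e+00, -1.05609238e-01]), 'qvel': array([1.64232197e-05, 4.43348116e-05, 9.45349501e-04, 3.98351918e-06,
       1.20293891e-03, 1.94566462e-03]), 'tau': array([ 1.66241374e-03, -6.12637424e+01, -2.58189136e+01,  6.93576713e-02,
        4.81471675e-02, -9.47600279e-05]), 'eef_pos': array([185.05444808, 596.71948564, 214.06338161]), 'tcp_rot': array([-3.14048971e+00, -1.35648425e-04,  2.84079125e+00]), 'ft_force': array([ 0.91475542, -0.52225588,  0.31744408]), 'moment': array([-0.0183701 , -0.01003855,  0.0123389 ]), 'grip_force': 0.0, 'opening': 0.9997880758853767}
scene {'vertical_fov': 42.962309578918855, 'cx': 279.4730502858515, 'cy': 208.06510016028204, 'origin': array([-358.18625667, -606.04383899,  988.87592375]), 'attitude': array([-2.27704106e+00, -1.31149751e-03, -9.85930154e-01])}
top {'vertical_fov': 56.26054809956117, 'cx': 275.97930194902045, 'cy': 204.670403292645, 'origin': array([ 394.5673793 ,  -45.35471202, 1208.59908472]), 'attitude': array([-3.03613062,  0.00564621, -1.56962294])}
wrist {'vertical_fov': 70.33724878005232, 'cx': 275.3679370818682, 'cy': 211.72630384307038, 'origin': array([105.50924709, 621.98878212, 384.27346119]), 'attitude': array([ 2.84380558e+00, -4.82785623e-04,  1.26980010e+00])}
```
View pics/top0.png

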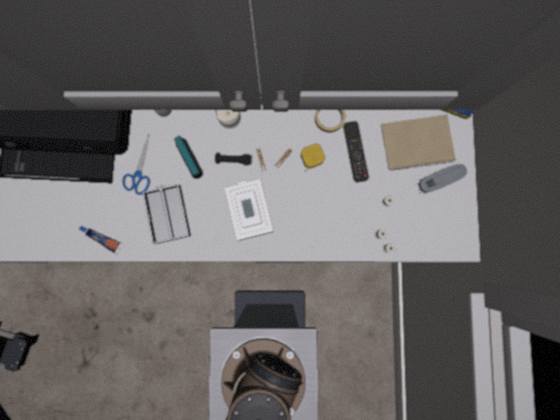

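View pics/scene0.png

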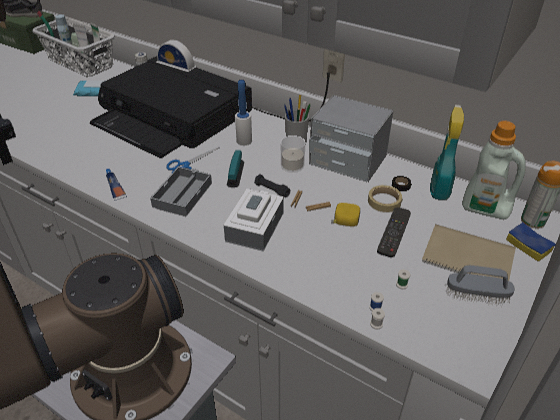

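```bash
cat > h.py <<'E'
import numpy as np, cv2, sys
from scipy.spatial.transform import Rotation as Ro
from cell import env
def cam(n):
    i=env.camera_info(n); f=210/np.tan(np.radians(i["vertical_fov"])/2)
    return f,i["cx"],i["cy"],np.array(i["origin"]),Ro.from_euler("xyz",i["attitude"]).as_matrix()
def grab(n,save=None):
    c=cam(n); p,d=env.read_camera(n)
    if save: cv2.imwrite(f"pics/{save}.png",p[:,:,::-1])
    return p,d,c
def ray(c,u,v):
    f,cx,cy,o,R=c; u=np.asarray(u,float); v=np.asarray(v,float)
    return np.stack([(u-cx)/f,(v-cy)/f,np.ones_like(u)],-1)@R.T
def plane(c,u,v,z):
    r=ray(c,u,v); return c[3]+r*((z-c[3][2])/r[...,2])[...,None]
def pts(c,d):  # depth to world
    v,u=np.mgrid[:d.shape[0],:d.shape[1]]; return c[3]+ray(c,u,v)*d[...,None]
def pix(c,P):
    q=(np.asarray(P,float)-c[3])@c[4]; return q[...,:2]/q[...,2:]*c[0]+[c[1],c[2]]
def tri(c1,p1,c2,p2):
    A=np.stack([ray(c1,*p1),-ray(c2,*p2)],1); s=np.linalg.lstsq(A,c2[3]-c1[3],rcond=None)[0]
    a=c1[3]+A[:,0]*s[0]; b=c2[3]-A[:,1]*s[1]; return (a+b)/2,np.linalg.norm(a-b)
def to(x,y,z,yaw=None):
    s=env.state(); R=Ro.from_euler("xyz",s["tcp_rot"]).as_matrix(); e=R.T@(np.array([x,y,z])-s["eef_pos"])
    y0=s["tcp_rot"][2]; t=0 if yaw is None else (y0-yaw+np.pi)%(2*np.pi)-np.pi
    print("shift",e.round(1),"turn",round(t,3),"| t",round(s["t"],1),"pos",s["eef_pos"].round(1),"yaw",round(y0,3),"F",s["ft_force"].round(1),"op",round(s["opening"],3),"g",round(s["grip_force"],1))
if __name__=="__main__": to(*map(float,sys.argv[1:]))
E
python3 - <<'E'
from h import *
p,d,c=grab("top")
for n,u,v,z in [("box",248,209,97),("tab",243,183,65),("tray",168,214,44),("s1",388,201,40),("s2",381,234,40),("s3",390,248,40),("tape",313,155,33),("torch",233,158,30)]:
    P=plane(c,u,v,z); print(n,P.round(), (c[3]+ray(c,u,v)*d[v,u]).round())
crop=p[130:270,70:430]; cv2.imwrite("pics/topc.png",cv2.resize(crop,None,fx=2.2,fy=2.2,interpolation=cv2.INTER_CUBIC)[:,:,::-1])
E
python3 h.py 420 60 400 0
```

```text
box [500.  41.  97.] [500.  41.  94.]
tab [580.  58.  65.] [581.  59.  59.]
tray [490. 283.  44.] [491. 288.  27.]
s1 [ 529. -374.   40.] [ 532. -381.   15.]
s2 [ 431. -350.   40.] [ 432. -358.   11.]
s3 [ 390. -375.   40.] [ 390. -380.   25.]
tape [ 671. -151.   33.] [ 671. -151.   36.]
torch [663.  93.  30.] [663.  93.  27.]
shift [-383.4 -443.2 -185.5] turn 2.841 | t 0.2 pos [185.1 596.8 214.3] yaw 2.841 F [ 0.3 -0.5 -0.8] op 0.999 g 0.0
```

View pics/topc.png

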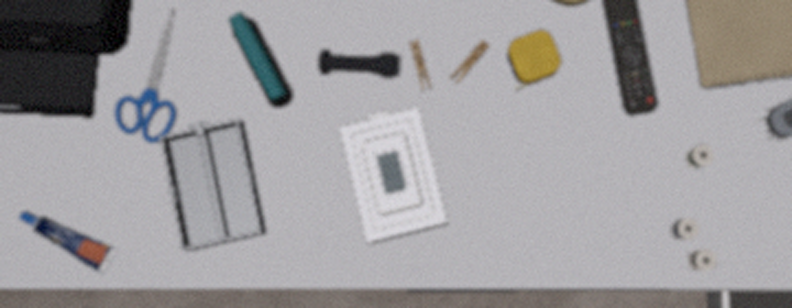

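```bash
python3 h.py 440 160 300 -2.94
```

```text
shift [-372.9 -341.7  -85.5] turn -0.502 | t 0.2 pos [185.1 596.8 214.3] yaw 2.841 F [ 0.3 -0.5 -0.8] op 0.999 g 0.0
```

```bash
r='[[-146,-134,-34,0,1]]'; python3 steer.py '[[-29,-27,-7,0,1],[-58,-54,-14,0,1],[-88,-80,-20,0,1],[-117,-107,-27,0,1],[-146,-134,-34,0,1]]'
python3 steer.py '[[-29,-27,-7,0,1],[-58,-54,-14,0,1],[-88,-80,-20,0,1],[-117,-107,-27,0,1],[-146,-134,-34,0,1]]'
python3 steer.py '[[-25,-23,-6,-0.1,1],[-50,-46,-12,-0.2,1],[-70,-64,-16,-0.3,1],[-81,-74,-18,-0.4,1],[-81,-74,-18,-0.5,1]]'
python3 steer.py '[[0,0,0,0,1],[0,0,0,0,1]]'
python3 - <<'E'
from h import *
to(440,160,300,-2.94)
p,d,c=grab("wrist","w1")
np.savez("w1",p=p,d=d,c=np.array(c,object))
E
```

```text
t: 0.62
eef_pos: [285.3, 424.0, 248.8]
tcp_rot: [-3.141, -0.0, 2.841]
ft_force: [0.2, 0.3, 0.7]
opening: 1.0
grip_force: 0.0
t: 1.03
eef_pos: [385.1, 252.7, 283.1]
tcp_rot: [3.141, 0.0, 2.841]
ft_force: [1.1, 1.7, -0.2]
opening: 1.0
grip_force: 0.0
t: 1.45
eef_pos: [441.5, 157.5, 301.0]
tcp_rot: [-3.141, 0.001, -2.94]
ft_force: [-0.1, 0.4, -0.1]
opening: 1.0
grip_force: 0.0
t: 1.62
eef_pos: [440.0, 159.7, 300.5]
tcp_rot: [3.141, -0.0, -2.946]
ft_force: [0.0, -0.0, 0.5]
opening: 0.998
grip_force: 0.0
shift [-0.1  0.2  0.5] turn -0.006 | t 1.6 pos [440.  159.7 300.5] yaw -2.946 F [ 0.  -0.   0.5] op 0.998 g 0.0
```

View pics/w1.png

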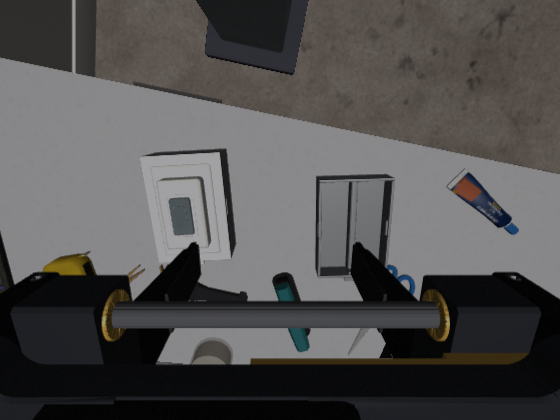

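```bash
cat > m.py <<'E'
from h import *
def rect(P,m):  # min-area rectangle of masked world points, long axis first
    (x,y),(w,h),a=cv2.minAreaRect(P[m][:,:2].astype(np.float32)); 
    if w<h: w,h,a=h,w,a+90
    return (x,y),(w,h),np.radians((a+90)%180-90)
def big(m):
    n,l,s,ce=cv2.connectedComponentsWithStats(m.astype(np.uint8)); return l==1+np.argmax(s[1:,4])
def button(p,c,z,roi):   # grey-green button face
    u0,v0,u1,v1=roi; g=p.astype(int); m=np.zeros(p.shape[:2],bool)
    q=g[v0:v1,u0:u1]; m[v0:v1,u0:u1]=q.max(2)<150
    m=big(m); cnt=max(cv2.findContours(m.astype(np.uint8),0,2)[0],key=cv2.contourArea)
    (uv),(w,h),a=cv2.minAreaRect(cnt); B=cv2.boxPoints((uv,(w,h),a)); return uv,plane(c,B[:,0],B[:,1],z),m
E
python3 - <<'E'
from m import *
f=np.load("w1.npz",allow_pickle=True); p,d,c=f["p"],f["d"],tuple(f["c"])
P=pts(c,d); z=P[...,2]
uv,B,m=button(p,c,97,(160,190,205,245)); print("btn",uv,m.sum(),B.round(1),"z",np.percentile(z[m],[10,50,90]))
for u,v in [(195,250),(160,170),(151,200),(170,185),(184,252)]: print("lid pt",(u,v),P[v,u].round(1))
for u,v in [(351,200),(352,240),(335,200),(370,200),(345,178),(320,190),(390,200)]: print("tray pt",(u,v),P[v,u].round(1))
v,u=np.mgrid[:420,:560]
flat=(abs(z-63)<6)&(u<240)&(u>130)&(v>140)&(v<275); print("flange",flat.sum(),rect(P,big(flat)), np.median(z[flat]))
tr=(z>12)&(z<60)&(u>300)&(u<410)&(v>165)&(v<285); print("tray",tr.sum(),rect(P,big(tr)))
tb=(z<5)&(d>0)&(v>120)&(v<260)&(u>240)&(u<310); print("table",np.percentile(z[tb],[5,50,95]))
E
```

```text
btn (181.1899871826172, 215.82997131347656) 845 [[479.6  26.3  97. ]
 [469.9  53.7  97. ]
 [522.   66.9  97. ]
 [532.3  38.5  97. ]] z [89.48942344 92.45384476 93.65659897]
lid pt (195, 250) [439.1 112.  309.6]
lid pt (160, 170) [452.    3.6  67.5]
lid pt (151, 200) [498.4  -7.1  62.4]
lid pt (170, 185) [465.   24.5  85.8]
lid pt (184, 252) [438.6 107.1 315.4]
tray pt (351, 200) [449.6 279.7  33.1]
tray pt (352, 240) [512.3 298.5  33.8]
tray pt (335, 200) [458.6 260.9  13.7]
tray pt (370, 200) [447.5 314.8  15. ]
tray pt (345, 178) [417.8 260.2  39.4]
tray pt (320, 190) [441.5 227.7  44.1]
tray pt (390, 200) [436.2 333.2  43.6]
flange 4724 ((506.03387451171875, 44.991695404052734), (164.33827209472656, 110.17792510986328), np.float64(0.2499446923913116)) 62.532403774903884
tray 6488 ((494.1264343261719, 294.0350036621094), (164.7950439453125, 110.25586700439453), np.float64(0.22451689688226228))
table [-1.36033827  0.06886133  1.47114309]
```

```bash
python3 h.py 490 130 260 -2.94
```

```text
shift [-43.4 -39.2  40.5] turn -0.006 | t 1.7 pos [439.8 160.  300.5] yaw -2.946 F [-0.3 -1.3 -0. ] op 1.001 g 0.0
```

```bash
python3 steer.py '[[-22,-20,20,0,1],[-43,-39,40,0,1],[-43,-39,40,0,1],[-43,-39,40,0,1]]' | head -2
python3 - <<'E'
from m import *
p,d,c=grab("wrist","w2"); np.savez("w2",p=p,d=d,c=np.array(c,object))
f=np.load("w1.npz",allow_pickle=True); p1,d1,c1=f["p"],f["d"],tuple(f["c"])
P=pts(c,d); z=P[...,2]
# roi around predicted button
q=pix(c,[501,46,92]).astype(int); print("pred",q)
uv,B,m=button(p,c,92,(q[0]-28,q[1]-35,q[0]+28,q[1]+35)); uv1,B1,m1=button(p1,c1,92,(160,190,205,245))
for b in (B1,B): print("btn",b.mean(0).round(1),rect(b,np.ones(4,bool)))
print("z",np.percentile(z[m],[10,50,90]),"tri",tri(c1,uv1,c,uv))
v,u=np.mgrid[:420,:560]
for n,g,lo,hi in [("flange",(505,45),57,69),("tray",(494,294),12,60),("trayrim",(494,294),40,50),("handle",(494,294),28,37)]:
    near=np.hypot(P[...,0]-g[0],P[...,1]-g[1])<105
    m=near&(z>lo)&(z<hi); m=m if n=="handle" else big(m); print(n,m.sum(),rect(P,m),np.median(z[m]))
r=np.hypot(P[...,0]-494,P[...,1]-294)<45; m=r&(abs(z-33)<4); X=P[m][:,:2]; o=X.mean(0); w=np.linalg.svd(X-o)[2][0]; print("handle line",o,np.arctan2(w[1],w[0]),m.sum())
E
```

```text
t: 2.0
eef_pos: [489.9, 130.1, 259.4]
pred [201 190]
btn [502.9  45.   92. ] ((503.0185241699219, 44.75287628173828), (57.41457748413086, 30.534120559692383), np.float64(0.24957624405449913))
btn [504.1  46.9  92. ] ((504.3209228515625, 46.51778030395508), (59.60014343261719, 33.61893844604492), np.float64(0.2773042950208339))
z [88.37883682 92.47928744 93.60508104] tri (array([502.96542255,  45.77255997,  91.77586059]), np.float64(2.1255899184380667))
flange 6661 ((506.74005126953125, 45.11211395263672), (165.56143188476562, 110.05951690673828), np.float64(0.2503796864658624)) 62.59869445286523
tray 9289 ((495.13677978515625, 294.4507751464844), (166.0824432373047, 111.28239440917969), np.float64(0.22507283175981632)) 14.586807542736096
trayrim 1340 ((495.166015625, 294.48065185546875), (166.0124053955078, 111.23845672607422), np.float64(0.22508809500181384)) 43.943978235651485
handle 1557 ((491.09326171875, 293.2840881347656), (157.71231079101562, 110.71929931640625), np.float64(0.22729585554548953)) 32.849506148320586
handle line [493.422632   292.88507734] 0.22300010636199097 474
```

View pics/w2.png

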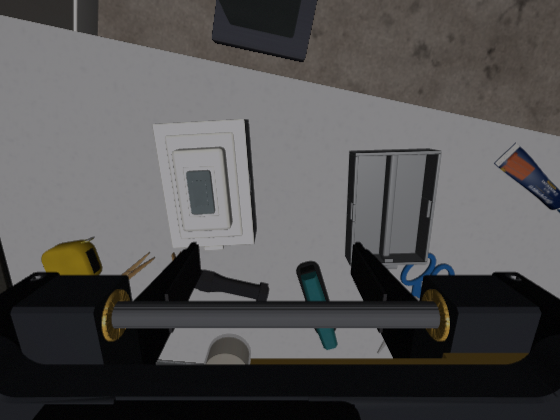

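```bash
python3 h.py 503.5 45 115 -2.89
```

```text
shift [  3.  -86.6 145.3] turn -0.054 | t 2.0 pos [489.6 130.5 260.3] yaw -2.944 F [-0.1 -0.  -0.2] op 1.0 g 0.0
```

```bash
python3 steer.py '[[1,-40,10,-0.05,0],[3,-80,20,-0.05,0],[3,-87,50,-0.05,0],[3,-87,90,-0.05,0],[3,-87,125,-0.05,0]]'|head -2;python3 steer.py '[[0,0,20,0,0],[0,0,20,0,0],[0,0,20,0,0],[0,0,20,0,0],[0,0,20,0,0]]'; python3 h.py 503.5 45 97 -2.89
```

```text
t: 2.47
eef_pos: [504.0, 44.3, 135.5]
t: 2.88
eef_pos: [505.0, 44.6, 117.6]
tcp_rot: [-3.141, 0.003, -2.892]
ft_force: [-0.3, 0.6, 1.0]
opening: 0.355
grip_force: 0.0
shift [ 1.5  0.8 20.6] turn -0.002 | t 2.9 pos [505.   44.6 117.6] yaw -2.892 F [-0.3  0.6  1. ] op 0.355 g 0.0
```

```bash
python3 steer.py '[[1,1,8,0,0],[1,1,8,0,0],[1,1,8,0,0],[1,1,8,0,0],[1,1,8,0,0]]'; python3 steer.py '[[0,0,5,0,0],[0,0,9,0,0],[0,0,12,0,0],[0,0,12,0,0],[0,0,12,0,0]]';python3 h.py 503.5 45 97 -2.89
```

```text
t: 3.3
eef_pos: [503.1, 44.9, 107.8]
tcp_rot: [3.142, 0.0, -2.892]
ft_force: [-0.4, 0.0, -0.1]
opening: 0.023
grip_force: 0.0
t: 3.72
eef_pos: [502.9, 44.9, 95.3]
tcp_rot: [3.141, -0.001, -2.892]
ft_force: [-0.0, -0.7, 0.6]
opening: 0.005
grip_force: 0.0
shift [-0.6 -0.1 -1.7] turn -0.002 | t 3.7 pos [502.9  44.9  95.3] yaw -2.892 F [-0.  -0.7  0.6] op 0.005 g 0.0
```

```bash
python3 steer.py '[[0,0,2,0,0],[0,0,5,0,0],[0,0,5,0,0]]'|sed -n '2p;4p'; python3 steer.py '[[0,0,1,0,0],[0,0,2,0,0],[0,0,2,0,0]]'|sed -n '2p;4p';python3 steer.py '[[0,0,1,0,0],[0,0,1,0,0],[0,0,1,0,0]]'|sed -n '2p;4p'
```

```text
eef_pos: [503.2, 44.9, 90.5]
ft_force: [0.6, 0.4, 3.8]
eef_pos: [503.2, 44.9, 88.7]
ft_force: [1.0, 0.9, 5.1]
eef_pos: [503.1, 44.9, 87.7]
ft_force: [1.1, -0.1, 4.8]
```

```bash
python3 steer.py '[[0,0,1,0,0],[0,0,1,0,0],[0,0,1,0,0]]'|sed -n '2p;4p';python3 steer.py '[[0,0,1,0,0],[0,0,1,0,0],[0,0,1,0,0]]'|sed -n '2p;4p'
```

```text
eef_pos: [503.2, 44.9, 86.8]
ft_force: [1.1, -0.1, 7.0]
eef_pos: [503.3, 45.0, 86.6]
ft_force: [-3.0, 1.0, 18.7]
```

```bash
python3 steer.py '[[0,0,-5,0,0],[0,0,-10,0,0],[0,0,-10,0,0]]'|sed -n '2p;4p';python3 steer.py '[[0,0,-3,0,0],[0,0,-3,0,0]]'|sed -n '2p;4p'; python3 steer.py '[[0,0,-20,0,1],[0,0,-40,0,1],[0,0,-40,0,1],[0,0,-40,0,1],[0,0,-40,0,1]]'|sed -n '2p;4p';  python3 steer.py '[[0,0,0,0,1],[0,0,0,0,1],[0,0,0,0,1],[0,0,0,0,1],[0,0,0,0,1]]'|sed -n '2p;5p';
python3 h.py 503.5 45 91 -2.892
```

```text
eef_pos: [503.1, 45.0, 96.2]
ft_force: [1.0, 0.2, 3.6]
eef_pos: [503.1, 44.9, 98.8]
ft_force: [1.4, 0.5, 2.5]
eef_pos: [502.4, 45.0, 137.8]
ft_force: [-0.3, 0.1, 0.2]
eef_pos: [502.9, 44.9, 138.4]
opening: 0.652
shift [-0.6 -0.1 47.4] turn -0.0 | t 6.2 pos [502.9  44.9 138.4] yaw -2.892 F [ 0.1 -0.3 -0. ] op 0.652 g 0.0
```

```bash
python3 steer.py '[[0,0,20,0,0.75],[0,0,35,0,0.75],[0,0,49,0,0.75],[0,0,49,0,0.75],[0,0,49,0,0.75]]'|sed -n '2p;4,5p'; python3 steer.py '[[0,0,0,0,0],[0,0,0,0,0],[0,0,0,0,0],[0,0,0,0,0],[0,0,0,0,0]]'|sed -n '2p;4,6p';  python3 steer.py '[[0,0,0,0,0],[0,0,0,0,0],[0,0,0,0,0]]'|sed -n '2p;4,6p'
```

```text
eef_pos: [502.8, 44.9, 89.4]
ft_force: [0.5, 0.1, 0.5]
opening: 0.749
eef_pos: [503.2, 44.9, 90.0]
ft_force: [-0.0, 0.6, -0.6]
opening: 0.458
grip_force: 0.0
eef_pos: [503.1, 44.9, 89.8]
ft_force: [-0.3, -0.9, 2.0]
opening: 0.289
grip_force: 30.0
```

```bash
python3 steer.py '[[0,0,-5,0,0],[0,0,-15,0,0],[0,0,-30,0,0],[0,0,-60,0,0],[0,0,-80,0,0]]'|sed -n '2p;4,6p';python3 steer.py '[[0,0,0,0,0],[0,0,0,0,0]]'|sed -n '2p;4,6p'; python3 h.py 485 -150 150 -2.892; python3 -c "
from m import *
p,d,c=grab('top','t1');np.savez('t1',p=p,d=d,c=np.array(c,object));cv2.imwrite('pics/t1c.png',cv2.resize(p[150:260,130:420],None,fx=2.7,fy=2.7)[:,:,::-1])"
```

```text
eef_pos: [503.0, 45.0, 171.9]
ft_force: [0.1, -0.2, -2.6]
opening: 0.294
grip_force: 30.0
eef_pos: [503.1, 45.0, 170.6]
ft_force: [-0.7, -0.2, -4.1]
opening: 0.297
grip_force: 30.0
shift [  65.7 -184.5   20.5] turn -0.0 | t 7.9 pos [503.1  45.  170.6] yaw -2.892 F [-0.7 -0.2 -4.1] op 0.297 g 30.0
```

View pics/t1c.png

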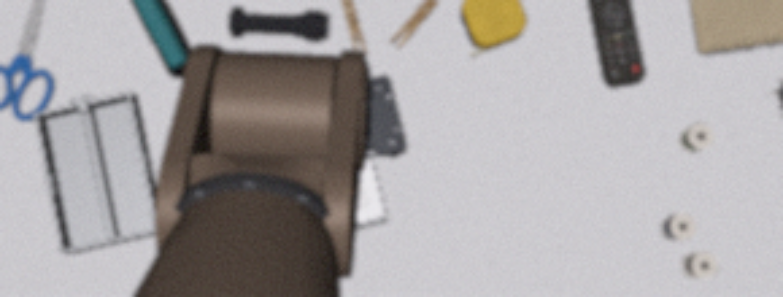

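```bash
python3 steer.py '[[10,-28,0,0,0],[23,-65,0,0,0],[37,-102,0,0,0],[50,-139,20,0,0],[60,-170,40,0,0]]'|sed -n '2p;5,6p';python3 steer.py '[[5,-14,20,0,0],[5,-14,40,0,0],[5,-14,65,0,0],[5,-14,75,0,0],[5,-14,79,0,0]]'|sed -n '2p;4,6p'; python3 steer.py '[[0,0,3,0,0],[0,0,6,0,0],[0,0,8,0,0],[0,0,8,0,0]]'|sed -n '2p;4,6p'
```

```text
eef_pos: [486.2, -136.4, 128.8]
opening: 0.295
grip_force: 30.0
eef_pos: [484.1, -148.9, 48.2]
ft_force: [-0.2, -0.3, -2.9]
opening: 0.292
grip_force: 30.0
eef_pos: [485.7, -149.3, 43.0]
ft_force: [-0.3, -0.4, -3.2]
opening: 0.29
grip_force: 30.0
```

```bash
python3 steer.py '[[0,0,1,0,0],[0,0,1,0,0],[0,0,1,0,0]]'|sed -n '2p;4,6p'; python3 steer.py '[[0,0,1,0,0],[0,0,1,0,0],[0,0,1,0,0]]'|sed -n '2p;4,6p'; python3 h.py 485 -150 150 -2.892
```

```text
eef_pos: [485.6, -149.4, 42.0]
ft_force: [0.0, 0.6, -3.2]
opening: 0.294
grip_force: 30.0
eef_pos: [485.6, -149.5, 40.9]
ft_force: [-0.1, 1.6, 3.0]
opening: 0.289
grip_force: 30.0
shift [   0.7   -0.4 -109.1] turn -0.0 | t 9.6 pos [ 485.6 -149.5   40.9] yaw -2.892 F [-0.1  1.6  3. ] op 0.289 g 30.0
```

```bash
python3 steer.py '[[0,0,0,0,0.6],[0,0,0,0,0.6],[0,0,0,0,0.6],[0,0,0,0,0.6],[0,0,0,0,0.6]]'|sed -n '2p;4,6p'; python3 steer.py '[[0,0,-20,0,0.6],[0,0,-60,0,0.6],[0,0,-100,0,0.6],[0,0,-140,0,0.6],[0,0,-170,0,0.6]]'|sed -n '2p;4,6p'; python3 h.py 440 -290 250 3.1
```

```text
eef_pos: [485.4, -149.4, 40.6]
ft_force: [-0.5, -0.9, -0.5]
opening: 0.574
grip_force: 0.0
eef_pos: [485.6, -149.5, 213.8]
ft_force: [0.5, -0.8, 0.5]
opening: 0.601
grip_force: 0.0
shift [  78.7 -125.   -36.2] turn 0.291 | t 10.4 pos [ 485.6 -149.5  213.8] yaw -2.892 F [ 0.5 -0.8  0.5] op 0.601 g 0.0
```

```bash
python3 steer.py '[[20,-32,-9,0.1,0.6],[40,-64,-18,0.2,0.6],[60,-96,-27,0.29,0.6],[79,-125,-36,0.29,0.6],[79,-125,-36,0.29,0.6]]'|sed -n '2p'; python3 - <<'E'
from m import *
to(440,-290,250,3.1)
p,d,c=grab("wrist","w3"); np.savez("w3",p=p,d=d,c=np.array(c,object))
P=pts(c,d); z=P[...,2]; 
m=(z>15)&(z<60)&(np.hypot(P[...,0]-450,P[...,1]+365)<140)&(P[...,1]<-300)
n,l,s,ce=cv2.connectedComponentsWithStats(m.astype(np.uint8))
for i in range(1,n):
    if s[i,4]>60: 
        k=l==i; t=k&(z>34); (q,r)=cv2.minEnclosingCircle(P[t][:,:2].astype(np.float32)) if t.any() else ((0,0),0)
        print(ce[i].round(),s[i,4],"top",np.array(q).round(1),round(r,1),np.percentile(z[t],[50,95]).round(1) if t.any() else "",P[t][:,:2].mean(0).round(1))
E
```

```text
eef_pos: [438.6, -294.8, 248.0]
shift [-1.2  4.9 -2. ] turn -0.003 | t 10.8 pos [ 438.6 -294.8  248. ] yaw 3.097 F [-0.1  0.3  0.3] op 0.602 g 0.0
[210. 152.] 447 top [ 391.  -375.3] 14.5 [39.9 41.2] [ 390.6 -374.8]
[231. 184.] 425 top [ 432.7 -353. ] 14.6 [39.9 41.2] [ 432.3 -352.5]
```

View pics/w3.png

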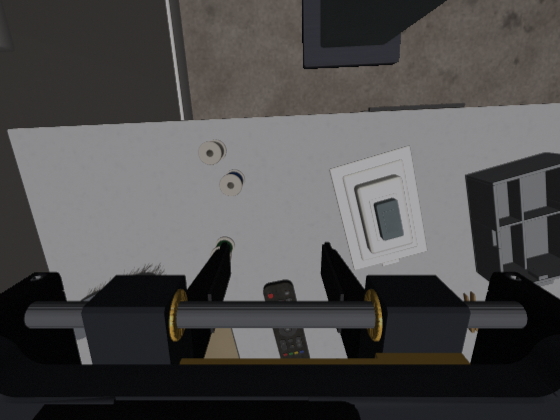

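```bash
python3 h.py 391 -375.3 90 3.1
```

```text
shift [ 44.3 -84.7 157.2] turn -0.003 | t 10.9 pos [ 438.9 -292.5  247.1] yaw 3.097 F [-0.8  0.7  0.6] op 0.602 g 0.0
```

```bash
python3 steer.py '[[11,-21,34,0,0.6],[22,-42,70,0,0.6],[33,-63,105,0,0.6],[44,-85,140,0,0.6],[44,-85,157,0,0.6]]'|sed -n '2p'; python3 steer.py '[[0,0,0,0,0.6],[0,0,0,0,0.6]]' | sed -n '2p;5p'; python3 h.py 391 -375.3 15 3.1
```

```text
eef_pos: [390.5, -373.8, 86.2]
eef_pos: [392.3, -372.1, 89.0]
opening: 0.6
shift [ 1.1 -3.4 74. ] turn 0.001 | t 11.5 pos [ 392.3 -372.1   89. ] yaw 3.101 F [0.6 0.1 1. ] op 0.6 g 0.0
```

```bash
python3 steer.py '[[1,-3,25,0,0.6],[1,-3,50,0,0.6],[1,-3,70,0,0.6],[1,-3,74,0,0.6],[1,-3,74,0,0.6]]'|sed -n '2p;4p'; python3 steer.py '[[0,0,0,0,0.25],[0,0,0,0,0.25],[0,0,0,0,0.25],[0,0,0,0,0.25],[0,0,0,0,0.25]]' | sed -n '2p;4,6p'; python3 steer.py '[[0,0,0,0,0.25],[0,0,0,0,0.25],[0,0,-15,0,0.25],[0,0,-40,0,0.25],[0,0,-75,0,0.25]]' | sed -n '2p;4,6p'
```

```text
eef_pos: [391.8, -375.4, 16.2]
ft_force: [0.9, -0.5, -0.5]
eef_pos: [391.3, -376.3, 16.3]
ft_force: [0.2, -0.5, 0.6]
opening: 0.304
grip_force: 0.2
eef_pos: [390.3, -375.3, 89.7]
ft_force: [1.0, -0.1, 0.7]
opening: 0.301
grip_force: 30.0
```

```bash
python3 h.py 473.4 9.8 140 1.82
```

```text
shift [-67.1 388.3 -49.2] turn 1.281 | t 12.7 pos [ 390.3 -375.3   89.7] yaw 3.101 F [ 1.  -0.1  0.7] op 0.301 g 30.0
```

```bash
python3 steer.py '[[-5,15,-25,0.12,0.25],[-12,50,-45,0.24,0.25],[-18,90,-49,0.36,0.25],[-25,130,-49,0.48,0.25],[-31,168,-49,0.6,0.25]]'|sed -n '2p'; python3 h.py 473.4 9.8 140 1.82
```

```text
eef_pos: [428.4, -211.9, 140.3]
shift [9.460e+01 2.055e+02 2.000e-01] turn 0.69 | t 13.2 pos [ 428.4 -211.9  140.3] yaw 2.51 F [ 0.4 -0.  -0.7] op 0.303 g 30.0
```

```bash
python3 steer.py '[[15,32,0,0.12,0.25],[30,64,0,0.24,0.25],[45,97,0,0.36,0.25],[60,130,0,0.48,0.25],[75,163,0,0.6,0.25]]'|sed -n '2p'; python3 steer.py '[[0,0,0,0.08,0.25],[0,0,0,0.08,0.25],[0,0,0,0.08,0.25]]'|sed -n '2p';python3 h.py 473.4 9.8 62 1.82
```

```text
eef_pos: [461.9, -42.4, 139.8]
eef_pos: [461.9, -43.9, 139.7]
shift [47.5 27.6 77.7] turn 0.066 | t 13.8 pos [461.9 -43.9 139.7] yaw 1.886 F [-0.3  0.7 -0.4] op 0.296 g 30.0
```

```bash
python3 - <<'E'
from m import *
p,d,c=grab("wrist","w4"); P=pts(c,d); z=P[...,2]
near=np.hypot(P[...,0]-504,P[...,1]-44.4)<110
m=near&(z>50)&(z<66); print("rim",m.sum(),rect(P,m),np.median(z[m]))
for nm,lo,hi in [("div",24,32),("floor",0,8)]:
    m=near&(z>lo)&(z<hi); print(nm,m.sum(),np.median(z[m]))
m=near&(abs(z-28)<3); X=P[m][:,:2]-[503.8,44.4]; ca,sa=np.cos(.25),np.sin(.25); L=X@np.array([[ca,-sa],[sa,ca]])
print(np.histogram(L[:,0],bins=np.arange(-80,81,10))[0],np.histogram(L[:,1],bins=np.arange(-55,56,10))[0])
a=L[(abs(L[:,1])>10)&(abs(L[:,0])<12)]; b=L[(abs(L[:,0])>10)&(abs(L[:,1])<12)&(abs(L[:,0])<65)]; print(np.median(a,0),len(a),np.median(b,0),len(b))
E
python3 h.py 473.4 9.8 62 1.82
```

```text
rim 4724 ((507.4453125, 44.94524002075195), (166.35272216796875, 110.52947998046875), np.float64(0.2505110801761442)) 57.59374917053053
div 2054 27.849414732522206
floor 22653 3.5890002274493895
[ 49  69  60  62  64  64  71 260 286  65  61  61  67  65  59 393] [240  76  72  75  74 606  87  84  91 101 250]
[ 0.09316801 14.13697939] 411 [-10.540536    -0.21367995] 411
shift [48.  27.8 77.6] turn 0.065 | t 13.9 pos [461.8 -44.5 139.6] yaw 1.885 F [ 0.8 -0.5 -0.6] op 0.3 g 30.0
```

View pics/w4.png

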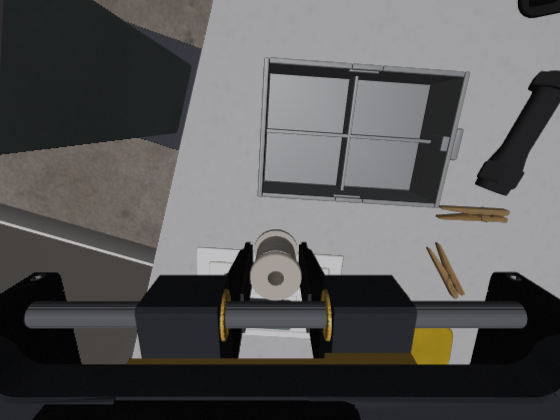

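```bash
python3 steer.py '[[24,14,0,0.065,0.25],[48,28,0,0.065,0.25],[48,28,25,0.065,0.25],[48,28,50,0.065,0.25],[48,28,65,0.065,0.25]]'|sed -n '2p';python3 steer.py '[[0,0,0,0,0.25],[0,0,0,0,0.25]]'|sed -n '2p'; python3 h.py 473.4 9.8 21.5 1.82
```

```text
eef_pos: [473.3, 9.5, 73.0]
eef_pos: [473.7, 9.4, 74.4]
shift [ 0.4 -0.1 52.9] turn -0.002 | t 14.4 pos [473.7   9.4  74.4] yaw 1.818 F [-0.4  0.3  0. ] op 0.299 g 30.0
```

```bash
python3 steer.py '[[0,0,20,0,0.25],[0,0,38,0,0.25],[0,0,50,0,0.25],[0,0,53,0,0.25],[0,0,53,0,0.25]]'|sed -n '2p;4p';python3 steer.py '[[0,0,0,0,0.4],[0,0,0,0,0.4],[0,0,0,0,0.4]]'|sed -n '2p;4,5p';  python3 steer.py '[[0,0,-20,0,0.4],[0,0,-60,0,0.4],[0,0,-90,0,0.4],[0,0,-115,0,0.4],[0,0,-115,0,0.4]]'|sed -n '2p;4,5p'; python3 h.py 432.7 -353 120 1.82
```

```text
eef_pos: [474.1, 9.8, 22.0]
ft_force: [-0.1, 0.2, 0.7]
eef_pos: [474.3, 10.2, 22.6]
ft_force: [-0.3, -0.5, -0.4]
opening: 0.393
eef_pos: [475.6, 10.2, 141.4]
ft_force: [-0.0, 0.2, -0.1]
opening: 0.399
shift [-341.6 -130.7   21.4] turn -0.002 | t 15.5 pos [475.6  10.2 141.4] yaw 1.818 F [-0.   0.2 -0.1] op 0.399 g 0.0
```

```bash
cat >> m.py <<'E'
def spools(x,y,r=60):
    p,d,c=grab("wrist"); P=pts(c,d); z=P[...,2]
    m=(z>34)&(z<46)&(np.hypot(P[...,0]-x,P[...,1]-y)<r); n,l,s,ce=cv2.connectedComponentsWithStats(m.astype(np.uint8))
    for i in range(1,n):
        if s[i,4]>40: q,R=cv2.minEnclosingCircle(P[l==i][:,:2].astype(np.float32)); print("spool",np.round(q,1),round(R,1),s[i,4],ce[i].round())
E
python3 steer.py '[[-34,-13,2,0,0.5],[-72,-27,4,0,0.5],[-110,-42,6,0,0.5],[-148,-56,8,0,0.5],[-174,-67,10,0,0.5]]'|sed -n '2p';python3 steer.py '[[-38,-14,2,0,0.5],[-76,-28,4,0,0.5],[-114,-42,6,0,0.5],[-148,-56,8,0,0.5],[-166,-63,10,0,0.5]]'|sed -n '2p';python3 steer.py '[[0,0,0,0,0.5]]'|sed -n '2p'; python3 -c "
from m import *
spools(440,-360,200); to(432.7,-353,15,1.82)"
```

```text
eef_pos: [450.9, -177.6, 126.5]
eef_pos: [430.1, -354.9, 116.2]
eef_pos: [430.1, -354.7, 115.8]
spool [ 476.6 -176.9] 33.9 1437 [393.   8.]
spool [ 433.  -353.1] 14.7 788 [279. 219.]
spool [ 532.9 -375.3] 14.5 587 [378. 264.]
shift [ -1.1   2.4 100.9] turn -0.005 | t 16.5 pos [ 430.2 -352.5  115.9] yaw 1.815 F [-0.4  0.3 -0. ] op 0.501 g 0.0
```

```bash
python3 steer.py '[[-1,2,30,0,0.5],[-1,2,60,0,0.5],[-1,2,90,0,0.5],[-1,2,101,0,0.5],[-1,2,101,0,0.5]]'|sed -n '2p;4p'; python3 h.py 433 -353 15 1.82; python3 steer.py '[[0,0,0,0,0.25],[0,0,0,0,0.25],[0,0,0,0,0.25],[0,0,0,0,0.25],[0,0,0,0,0.25]]' | sed -n '2p;4,6p'; python3 steer.py '[[0,0,-20,0,0.25],[0,0,-50,0,0.25],[0,0,-90,0,0.25],[0,0,-120,0,0.25]]' | sed -n '2p;4,6p'; python3 h.py 547.2 28.5 140 1.82
```

```text
eef_pos: [432.4, -349.7, 13.6]
ft_force: [-0.4, 0.4, -0.1]
shift [-3.3 -0.3 -1.4] turn -0.001 | t 16.9 pos [ 432.4 -349.7   13.6] yaw 1.819 F [-0.4  0.4 -0.1] op 0.5 g 0.0
eef_pos: [433.7, -352.0, 17.0]
ft_force: [-0.1, 1.6, 8.3]
opening: 0.295
grip_force: 30.0
eef_pos: [433.2, -351.8, 138.6]
ft_force: [0.4, -0.3, 1.5]
opening: 0.299
grip_force: 30.0
shift [340.9 203.5  -1.7] turn -0.002 | t 17.7 pos [ 433.2 -351.8  138.6] yaw 1.818 F [ 0.4 -0.3  1.5] op 0.299 g 30.0
```

```bash
python3 steer.py '[[30,18,0,0,0.25],[64,38,0,0,0.25],[99,59,0,0,0.25],[134,80,0,0,0.25],[168,100,0,0,0.25]]'|sed -n '2p';python3 steer.py '[[35,21,0,0,0.25],[70,42,0,0,0.25],[105,63,0,0,0.25],[140,84,0,0,0.25],[170,102,0,0,0.25]]'|sed -n '2p';python3 steer.py '[[2,1,10,0,0.25],[2,1,40,0,0.25],[2,1,65,0,0.25],[2,1,65,0,0.25]]'|sed -n '2p'; python3 h.py 547.2 28.5 22 1.82
```

```text
eef_pos: [489.2, -162.6, 136.5]
eef_pos: [546.7, 28.0, 136.5]
eef_pos: [544.8, 27.7, 67.5]
shift [ 0.1  2.7 45.5] turn -0.002 | t 18.8 pos [544.8  27.7  67.5] yaw 1.818 F [-0.1 -0.4 -0.5] op 0.297 g 30.0
```

```bash
python3 steer.py '[[0,2,20,0,0.25],[0,2,35,0,0.25],[0,2,40,0,0.25],[0,2,43,0,0.25],[0,2,43,0,0.25]]'|sed -n '2p;4p';python3 steer.py '[[0,0,0,0,0.25],[0,0,1,0,0.25],[0,0,2,0,0.25]]'|sed -n '2p;4,5p'; python3 steer.py '[[0,0,0,0,0.4],[0,0,0,0,0.4],[0,0,0,0,0.4]]'|sed -n '2p;4,5p';  python3 steer.py '[[0,0,-20,0,0.4],[0,0,-60,0,0.4],[0,0,-90,0,0.4],[0,0,-115,0,0.4],[0,0,-115,0,0.4]]'|sed -n '2p;4,5p'; python3 h.py 532.9 -375.3 120 1.82
```

```text
eef_pos: [549.0, 27.8, 28.3]
ft_force: [-0.0, 0.6, -1.3]
eef_pos: [549.1, 28.1, 26.4]
ft_force: [0.1, -0.1, -0.4]
opening: 0.298
eef_pos: [548.8, 28.2, 25.8]
ft_force: [0.1, -0.3, 0.6]
opening: 0.393
eef_pos: [550.6, 28.1, 145.3]
ft_force: [1.2, -0.4, 1.0]
opening: 0.398
shift [-386.8 -116.    25.4] turn -0.002 | t 20.2 pos [550.6  28.1 145.3] yaw 1.818 F [ 1.2 -0.4  1. ] op 0.398 g 0.0
```

```bash
python3 steer.py '[[-34,-10,0,0,0.5],[-73,-22,4,0,0.5],[-113,-34,6,0,0.5],[-153,-46,8,0,0.5],[-193,-58,10,0,0.5]]'|sed -n '2p';python3 steer.py '[[-38,-11,2,0,0.5],[-76,-23,4,0,0.5],[-116,-35,6,0,0.5],[-156,-47,8,0,0.5],[-188,-57,10,0,0.5]]'|sed -n '2p';python3 steer.py '[[0,0,0,0,0.5],[0,0,0,0,0.5]]'|sed -n '2p'; python3 -c "
from m import *
spools(520,-370,130); to(532.9,-375.3,15,1.82)"
```

```text
eef_pos: [539.2, -174.5, 130.1]
eef_pos: [529.7, -371.8, 119.9]
eef_pos: [529.5, -370.4, 119.4]
spool [ 533.2 -375.7] 14.6 752 [278. 225.]
spool [ 577.8 -484.4] 21.0 460 [293. 334.]
shift [ -7.    1.5 104.7] turn -0.003 | t 21.2 pos [ 529.8 -369.   119.7] yaw 1.817 F [ 0.9 -0.1 -0.2] op 0.501 g 0.0
```

```bash
python3 steer.py '[[-6,2,30,0,0.5],[-6,2,60,0,0.5],[-6,2,85,0,0.5],[-6,2,85,0,0.5],[-6,2,85,0,0.5]]'|sed -n '2p;4p'; python3 h.py 533.2 -375.5 15 1.82
```

```text
eef_pos: [533.8, -372.8, 35.1]
ft_force: [0.3, 0.3, 0.9]
shift [-2.5 -1.2 20.1] turn -0.001 | t 21.6 pos [ 533.8 -372.8   35.1] yaw 1.819 F [0.3 0.3 0.9] op 0.501 g 0.0
```

```bash
python3 steer.py '[[-1,-1,10,0,0.5],[-1,-1,18,0,0.5],[-1,-1,20,0,0.5],[-1,-1,20,0,0.5]]'|sed -n '2p;4p';  python3 steer.py '[[0,0,0,0,0.25],[0,0,0,0,0.25],[0,0,0,0,0.25],[0,0,0,0,0.25],[0,0,0,0,0.25]]' | sed -n '2p;4,6p'; python3 steer.py '[[0,0,-20,0,0.25],[0,0,-50,0,0.25],[0,0,-90,0,0.25],[0,0,-120,0,0.25]]' | sed -n '2p;4,6p'; python3 h.py 534.2 79 140 1.82
```

```text
eef_pos: [533.0, -375.4, 15.6]
ft_force: [-0.4, 0.2, -0.1]
eef_pos: [533.2, -375.6, 16.0]
ft_force: [-0.2, 0.8, 2.5]
opening: 0.3
grip_force: 30.0
eef_pos: [533.2, -375.7, 138.1]
ft_force: [0.3, -0.4, 0.2]
opening: 0.298
grip_force: 30.0
shift [440.6 112.1  -2.2] turn -0.002 | t 22.7 pos [ 533.2 -375.7  138.1] yaw 1.818 F [ 0.3 -0.4  0.2] op 0.298 g 30.0
```

```bash
python3 steer.py '[[30,8,0,0,0.25],[68,17,0,0,0.25],[108,27,0,0,0.25],[148,37,0,0,0.25],[187,47,0,0,0.25]]'|sed -n '2p';python3 steer.py '[[40,10,0,0,0.25],[80,20,0,0,0.25],[120,30,0,0,0.25],[160,40,0,0,0.25],[190,48,0,0,0.25]]'|sed -n '2p';python3 steer.py '[[35,9,0,0,0.25],[64,17,0,0,0.25],[64,17,0,0,0.25],[64,17,0,0,0.25]]'|sed -n '2p'; python3 h.py 534.2 79 22 1.82
```

```text
eef_pos: [532.4, -181.0, 135.8]
eef_pos: [532.5, 16.0, 135.9]
eef_pos: [533.7, 80.8, 135.7]
shift [ -1.9   0.  113.7] turn 0.001 | t 23.9 pos [533.7  80.8 135.7] yaw 1.821 F [0.9 0.3 0.6] op 0.298 g 30.0
```

```bash
python3 steer.py '[[-1,0,30,0,0.25],[-2,0,60,0,0.25],[-2,0,90,0,0.25],[-2,0,105,0,0.25],[-2,0,110,0,0.25]]'|sed -n '2p;4p';python3 steer.py '[[0,0,2,0,0.25],[0,0,3,0,0.25],[0,0,3,0,0.25]]'|sed -n '2p;4,5p'; python3 steer.py '[[0,0,0,0,0.4],[0,0,0,0,0.4],[0,0,0,0,0.4]]'|sed -n '2p;4,5p';  python3 steer.py '[[0,0,-20,0,0.4],[0,0,-60,0,0.4],[0,0,-100,0,0.4],[0,0,-140,0,0.4],[0,0,-160,0,0.4]]'|sed -n '2p;4,5p'; python3 h.py 480 170 200 3.366
```

```text
eef_pos: [533.3, 76.3, 23.3]
ft_force: [-0.5, 0.6, -0.1]
eef_pos: [534.9, 77.2, 23.5]
ft_force: [0.2, 0.2, -0.7]
opening: 0.294
eef_pos: [534.7, 77.6, 23.4]
ft_force: [-0.2, -0.3, -0.3]
opening: 0.394
eef_pos: [535.3, 77.7, 187.5]
ft_force: [0.5, -0.2, -0.5]
opening: 0.397
shift [103.  -31.  -12.8] turn -1.548 | t 25.2 pos [535.3  77.7 187.5] yaw 1.818 F [ 0.5 -0.2 -0.5] op 0.397 g 0.0
```

```bash
python3 steer.py '[[30,-10,-10,-0.12,0.5],[60,-20,-20,-0.24,0.5],[90,-30,-30,-0.36,0.5],[103,-31,-40,-0.48,0.5],[103,-31,-40,-0.6,0.5]]'|sed -n '2p';python3 steer.py '[[0,0,0,-0.12,0.5],[0,0,0,-0.24,0.5],[0,0,0,-0.36,0.5],[0,0,0,-0.48,0.5],[0,0,0,-0.6,0.5]]'|sed -n '2p'; python3 steer.py '[[0,0,0,-0.12,0.5],[0,0,0,-0.24,0.5],[0,0,0,-0.34,0.5],[0,0,0,-0.34,0.5],[0,0,0,-0.34,0.5]]'|sed -n '2,3p'; python3 - <<'E'
from m import *
p,d,c=grab("wrist","w5"); P=pts(c,d); z=P[...,2]
def hl(x,y,yaw):
    r=np.hypot(P[...,0]-x,P[...,1]-y)<55; m=r&(abs(z-33)<4); X=P[m][:,:2]; o=np.median(X,0); w=np.linalg.svd(X-X.mean(0))[2][0]; print("handle",X.mean(0).round(1),np.arctan(w[1]/w[0]).round(3),m.sum(),np.median(z[m]).round(1))
near=np.hypot(P[...,0]-494,P[...,1]-294)<120
m=big(near&(z>39)&(z<50)); print("trayrim",m.sum(),rect(P,m),np.median(z[m])); (x,y),_,a=rect(P,m); hl(x-3*np.cos(a),y-3*np.sin(a),a)
near=np.hypot(P[...,0]-504,P[...,1]-44)<100
m=near&(z>37)&(z<49); n,l,s,ce=cv2.connectedComponentsWithStats(m.astype(np.uint8))
for i in range(1,n):
    if s[i,4]>80: print("in box",ce[i].round(),s[i,4],P[l==i].mean(0).round(1),cv2.minEnclosingCircle(P[l==i][:,:2].astype(np.float32)))
E
```

```text
eef_pos: [478.4, 172.1, 225.0]
eef_pos: [479.0, 169.9, 223.0]
eef_pos: [479.0, 169.9, 222.9]
tcp_rot: [3.142, 0.0, -2.929]
trayrim 1222 ((489.24798583984375, 292.97369384765625), (153.9302215576172, 110.63512420654297), np.float64(0.22354369459616324)) 43.799666312628034
handle [483.3 297. ] 0.249 811 33.0
in box [213. 183.] 307 [485.3  96.1  43.5] ((490.4725341796875, 97.32785034179688), 79.09945678710938)
in box [129. 197.] 800 [523.3  -0.7  43.4] ((512.1978759765625, 13.662219047546387), 78.47562408447266)
in box [143. 160.] 478 [473.4  11.8  43.6] ((473.99713134765625, 11.347824096679688), 14.704893112182617)
in box [192. 220.] 401 [534.2  77.7  43.6] ((534.5896606445312, 77.40755462646484), 14.468538284301758)
in box [151. 222.] 410 [548.2  28.1  43.5] ((548.7368774414062, 27.63260841369629), 14.517068862915039)
in box [193. 247.] 159 [571.4  83.   43.6] ((569.7266845703125, 83.00221252441406), 26.199167251586914)
```

View pics/w5.png

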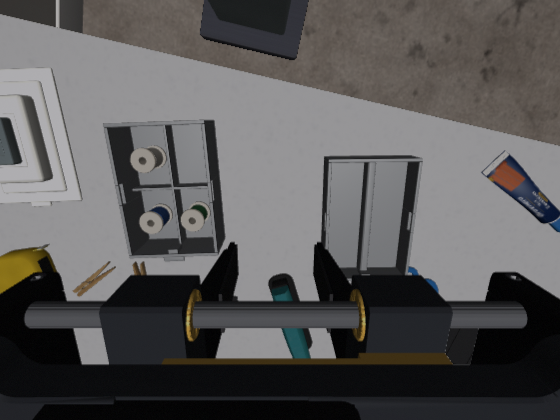

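```bash
python3 h.py 492.2 293.4 130 -2.918
```

```text
shift [-38.9 118.   92.9] turn -0.011 | t 26.5 pos [479.1 169.9 222.9] yaw -2.929 F [-0.6 -0.7  1.1] op 0.501 g 0.0
```

```bash
python3 steer.py '[[-10,30,22,-0.01,0.5],[-20,60,46,-0.01,0.5],[-29,90,70,-0.01,0.5],[-39,118,93,-0.01,0.5],[-39,118,93,-0.01,0.5]]'|sed -n '2p'; python3 steer.py '[[0,0,0,0,0.5],[0,0,0,0,0.5]]'|sed -n '2p';python3 - <<'E'
from m import *
p,d,c=grab("wrist","w6"); P=pts(c,d); z=P[...,2]
ca,sa=np.cos(.2240),np.sin(.2240); L=(P[...,:2]-[492.2,293.5])@np.array([[ca,-sa],[sa,ca]])
m=(abs(z-33)<3)&(abs(L[...,0])<60)&(abs(L[...,1])<12)&(p.max(2)>0); print("handle n",m.sum(),"y",np.percentile(L[m][:,1],[2,50,98]).round(1),"z",np.median(z[m]))
k=np.polyfit(L[m][:,0],L[m][:,1],1); print("slope/off",k)
r=(abs(z-44)<3)&(abs(L[...,0])<90)&(abs(L[...,1])<65); print("rim",r.sum(),np.percentile(L[r],[1,99],axis=0).round(1))
to(492.2,293.4,17,-2.918)
E
```

```text
eef_pos: [490.7, 296.7, 125.5]
eef_pos: [491.9, 293.3, 129.9]
handle n 1291 y [-4.6  0.2  4.9] z 32.843387592589636
slope/off [-0.00480699  0.03931091]
rim 2533 [[-79.7 -54.7]
 [ 84.5  54.7]]
shift [-1.000e-01  4.000e-01  1.134e+02] turn 0.001 | t 27.1 pos [492.1 292.9 130.4] yaw -2.917 F [-0.3 -0.9  0.2] op 0.5 g 0.0
```

View pics/w6.png

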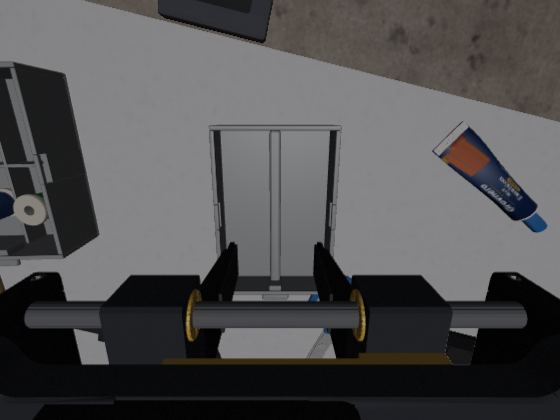

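```bash
python3 steer.py '[[0,0,35,0,0.5],[0,0,70,0,0.5],[0,0,100,0,0.5],[0,0,113,0,0.5],[0,0,113,0,0.5]]'|sed -n '2p;4p';python3 steer.py '[[0,0,0,0,0],[0,0,0,0,0],[0,0,0,0,0],[0,0,0,0,0],[0,0,0,0,0]]'|sed -n '2p;4,6p';python3 steer.py '[[0,0,0,0,0],[0,0,0,0,0],[0,0,0,0,0]]'|sed -n '2,6p'
```

```text
eef_pos: [491.6, 292.1, 15.3]
ft_force: [0.9, -0.3, -0.8]
eef_pos: [492.3, 293.6, 17.6]
ft_force: [-0.1, -0.1, -0.9]
opening: 0.207
grip_force: 0.0
eef_pos: [492.1, 293.6, 17.1]
tcp_rot: [3.141, 0.001, -2.915]
ft_force: [-1.4, -0.9, 6.3]
opening: 0.105
grip_force: 30.0
```

```bash
python3 steer.py '[[0,0,-10,0,0],[0,0,-30,0,0],[0,0,-60,0,0],[0,0,-90,0,0],[0,0,-105,0,0]]'|sed -n '2p;4,6p';python3 steer.py '[[0,0,0,0,0],[0,0,0,0,0]]'|sed -n '2p;4,6p'; python3 h.py 504 44.3 120 -2.8916
```

```text
eef_pos: [492.5, 293.8, 125.2]
ft_force: [-0.0, 1.1, -1.7]
opening: 0.102
grip_force: 30.0
eef_pos: [491.8, 293.5, 122.1]
ft_force: [-0.3, -0.5, -2.0]
opening: 0.099
grip_force: 30.0
shift [  44.  -245.6    2. ] turn -0.024 | t 28.8 pos [491.8 293.5 122.1] yaw -2.915 F [-0.3 -0.5 -2. ] op 0.099 g 30.0
```

```bash
python3 steer.py '[[5,-28,0,-0.02,0],[12,-67,0,-0.024,0],[19,-106,0,-0.024,0],[26,-145,0,-0.024,0],[33,-184,0,-0.024,0]]'|sed -n '2p';python3 steer.py '[[7,-35,0,0,0],[11,-58,0,0,0],[11,-62,0,0,0],[11,-62,0,0,0]]'|sed -n '2p'; python3 steer.py '[[0,0,0,0,0],[0,0,0,0,0],[0,0,0,0,0]]'|sed -n '2p'; python3 - <<'E'
from m import *
to(504,44.3,80,-2.8916)
p,d,c=grab("wrist","w7"); P=pts(c,d); z=P[...,2]; zt=env.state()["eef_pos"][2]+26.8
near=np.hypot(P[...,0]-504,P[...,1]-44)<115
m=big(near&(abs(z-zt)<5)); (x,y),wh,a=rect(P,m); print("tray rim",m.sum(),(x,y),wh,a,np.median(z[m]),zt)
E
```

```text
eef_pos: [499.9, 105.1, 120.1]
eef_pos: [505.3, 42.7, 120.3]
eef_pos: [505.4, 45.1, 121.3]
shift [ 1.5 -0.4 41.3] turn 0.002 | t 29.8 pos [505.4  45.1 121.3] yaw -2.89 F [ 0.3 -0.3 -2.3] op 0.105 g 30.0
tray rim 5259 (470.2778625488281, 36.62117385864258) (110.36131286621094, 87.1275863647461) -1.3189972254022924 148.0057556282629 148.21183183418057
```

View pics/w7.png

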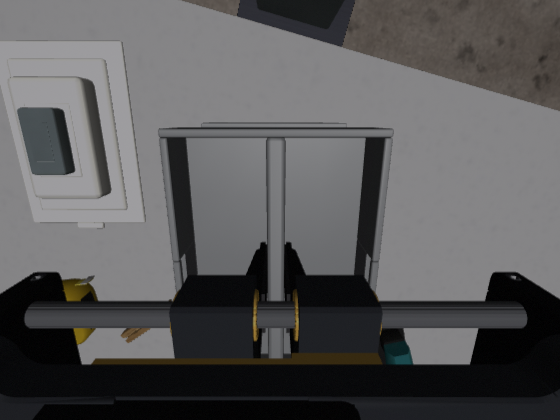

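```bash
python3 steer.py '[[1.7,-1,10,0,0],[1.7,-1,25,0,0],[1.7,-1,38,0,0],[1.7,-1,41,0,0],[1.7,-1,41,0,0]]'|sed -n '2p';python3 steer.py '[[0,0,0,0,0],[0,0,0,0,0],[0,0,0,0,0]]'|sed -n '2,4p'; python3 h.py 504 43.7 66 -2.8916
```

```text
eef_pos: [503.9, 43.1, 80.0]
eef_pos: [504.6, 42.7, 81.3]
tcp_rot: [-3.141, 0.001, -2.891]
ft_force: [-0.7, -0.8, -1.5]
shift [ 0.4  1.1 15.3] turn 0.0 | t 30.5 pos [504.6  42.7  81.3] yaw -2.891 F [-0.7 -0.8 -1.5] op 0.103 g 30.0
```

```bash
python3 steer.py '[[0.5,1,3,0,0],[0.5,1,6,0,0],[0.5,1,8,0,0],[0.5,1,8,0,0],[0.5,1,8,0,0]]'|sed -n '2p;4p';python3 steer.py '[[0,0,2,0,0],[0,0,4,0,0],[0,0,4,0,0],[0,0,4,0,0]]'|sed -n '2p;4p'; python3 h.py 504 43.7 65 -2.8916
```

```text
eef_pos: [503.5, 43.4, 72.5]
ft_force: [0.3, 0.4, -1.3]
eef_pos: [503.5, 43.4, 68.5]
ft_force: [0.4, -0.2, -2.6]
shift [-0.6  0.2  3.5] turn 0.0 | t 31.3 pos [503.5  43.4  68.5] yaw -2.891 F [ 0.4 -0.2 -2.6] op 0.101 g 30.0
```

```bash
python3 steer.py '[[0,0,1,0,0],[0,0,2,0,0],[0,0,2,0,0]]'|sed -n '2p;4p';python3 steer.py '[[0,0,1,0,0],[0,0,1.5,0,0],[0,0,1.5,0,0]]'|sed -n '2p;4p'
```

```text
eef_pos: [503.5, 43.4, 66.5]
ft_force: [0.0, 0.3, -1.5]
eef_pos: [503.6, 43.4, 65.2]
ft_force: [-0.0, 0.4, -0.9]
```

```bash
python3 steer.py '[[0,0,0.5,0,0],[0,0,1,0,0],[0,0,1,0,0]]'|sed -n '2p;4p';python3 steer.py '[[0,0,0,0,0.4],[0,0,0,0,0.4],[0,0,0,0,0.4],[0,0,0,0,0.4],[0,0,0,0,0.4]]'|sed -n '2p;4,6p'; python3 steer.py '[[0,0,-30,0,0.4],[0,0,-60,0,0.4],[0,0,-100,0,0.4],[0,0,-140,0,0.4],[0,0,-160,0,0.4]]'|sed -n '2p;4p';python3 steer.py '[[0,0,0,0,0.5],[0,0,0,0,0.5]]'|sed -n '2p'
python3 - <<'E'
from m import *
p,d,c=grab("wrist","w8"); P=pts(c,d); z=P[...,2]
near=np.hypot(P[...,0]-504,P[...,1]-44)<115
m=big(near&(z>86)&(z<100)); print("tray rim",m.sum(),rect(P,m),np.median(z[m]))
X=P[m]; X=X[abs(X[:,2]-np.median(X[:,2]))<3]; k=np.linalg.lstsq(np.c_[X[:,:2]-[504,44],np.ones(len(X))],X[:,2],rcond=None)[0]; print("plane slopes x,y, z",k)
near=np.hypot(P[...,0]-486,P[...,1]+150)<120
m=near&(z>8)&(z<20); print("lid",m.sum(),rect(P,big(m)),np.median(z[m]))
to(504,-80,225,-2.8916)
E
```

```text
eef_pos: [503.6, 43.4, 65.1]
ft_force: [-3.8, 0.5, 13.6]
eef_pos: [503.6, 43.4, 64.0]
ft_force: [0.7, -0.6, -0.8]
opening: 0.379
grip_force: 0.0
eef_pos: [504.4, 43.4, 228.4]
ft_force: [0.1, -0.3, -0.2]
eef_pos: [503.7, 43.4, 224.8]
tray rim 1534 ((490.70947265625, 40.98191833496094), (132.10043334960938, 110.18978881835938), np.float64(0.25004535988051657)) 91.82168346333168
plane slopes x,y, z [-8.51713155e-04  1.39079921e-03  9.17889363e+01]
lid 6939 ((489.0699768066406, -147.23953247070312), (165.83460998535156, 110.64734649658203), np.float64(0.2507407944649203)) 14.295375700481202
shift [  29.8 -119.7   -1.3] turn 0.0 | t 33.1 pos [503.2  43.4 223.7] yaw -2.891 F [-0.3  0.5 -0.1] op 0.492 g 0.0
```

```bash
python3 steer.py '[[10,-35,0,0,0.6],[19,-75,0,0,0.6],[29,-115,0,0,0.6],[38,-155,10,0,0.6],[48,-190,20,0,0.6]]'|sed -n '2p'; python3 h.py 486.2 -148.2 100 -2.891
```

```text
eef_pos: [503.7, -154.6, 202.5]
shift [ 15.2  10.4 102.5] turn -0.0 | t 33.5 pos [ 503.7 -154.6  202.5] yaw -2.891 F [-0.4  0.8 -0.6] op 0.598 g 0.0
```

```bash
python3 steer.py '[[15,8,25,0,0.6],[15,8,60,0,0.6],[15,8,90,0,0.6],[15,8,100,0,0.6],[15,8,100,0,0.6]]'|sed -n '2p'; python3 steer.py '[[0,0,0,0,0.6],[0,0,0,0,0.6]]'|sed -n '2p'; python3 - <<'E'
from m import *
p,d,c=grab("wrist","w9"); P=pts(c,d); z=P[...,2]
ca,sa=np.cos(.2507),np.sin(.2507); L=(P[...,:2]-[486.2,-148])@np.array([[ca,-sa],[sa,ca]])
m=(z>48)&(z<58)&(abs(L[...,0])<35)&(abs(L[...,1])<22); print("button",m.sum(),np.median(z[m]),np.percentile(L[m],[2,98],axis=0).round(1))
m=(abs(z-14)<4)&(abs(L[...,0])<90)&(abs(L[...,1])<62); print("flange",np.percentile(L[m],[1,99],axis=0).round(1))
to(486.2,-148,41.7,-2.891)
E
```

```text
eef_pos: [486.1, -148.0, 101.1]
eef_pos: [488.3, -148.6, 105.1]
button 2150 53.551859690085365 [[-25.9 -13.8]
 [ 23.   12.8]]
flange [[-79.7 -54.7]
 [ 81.5  53.8]]
shift [ 2.   1.2 63.7] turn 0.0 | t 34.1 pos [ 488.3 -148.6  105.4] yaw -2.891 F [-0.6 -0.7  0.2] op 0.596 g 0.0
```

```bash
python3 steer.py '[[2,0.8,20,0,0.6],[2,0.8,40,0,0.6],[2,0.8,55,0,0.6],[2,0.8,61,0,0.6],[2,0.8,61,0,0.6]]'|sed -n '2p;4p'; python3 steer.py '[[0,0,1,0,0.6],[0,0,1,0,0.6]]'|sed -n '2p;4p'; python3 h.py 486.2 -148.4 41.7 -2.891
```

```text
eef_pos: [485.5, -148.1, 43.1]
ft_force: [-1.1, -0.2, -0.3]
eef_pos: [486.0, -148.4, 43.1]
ft_force: [0.7, -0.6, 0.1]
shift [-0.2 -0.   1.4] turn -0.0 | t 34.7 pos [ 486.  -148.4   43.1] yaw -2.891 F [ 0.7 -0.6  0.1] op 0.6 g 0.0
```

```bash
python3 steer.py '[[0,0,1,0,0.4],[0,0,1,0,0.2],[0,0,1,0,0],[0,0,1,0,0],[0,0,1,0,0]]'|sed -n '2p;4,6p'; python3 steer.py '[[0,0,0,0,0],[0,0,0,0,0],[0,0,0,0,0],[0,0,0,0,0]]'|sed -n '2,6p'; python3 steer.py '[[0,0,-10,0,0],[0,0,-40,0,0],[0,0,-80,0,0],[0,0,-115,0,0],[0,0,-125,0,0]]'|sed -n '2p;4,6p'; python3 h.py 504.2 44.4 170 -2.8916
```

```text
eef_pos: [485.6, -148.3, 41.3]
ft_force: [1.2, -2.9, 2.1]
opening: 0.308
grip_force: 1.1
eef_pos: [485.6, -148.3, 41.3]
tcp_rot: [-3.141, 0.0, -2.891]
ft_force: [-0.3, -1.0, 2.0]
opening: 0.296
grip_force: 30.0
eef_pos: [486.5, -148.6, 171.1]
ft_force: [0.4, 0.3, -1.6]
opening: 0.294
grip_force: 30.0
shift [-64.9 182.6   0.7] turn 0.0 | t 35.9 pos [ 486.5 -148.6  171.1] yaw -2.891 F [ 0.4  0.3 -1.6] op 0.294 g 30.0
```

```bash
python3 steer.py '[[-10,28,0,0,0],[-23,65,0,0,0],[-37,103,0,0,0],[-50,140,0,0,0],[-62,175,0,0,0]]'|sed -n '2p'; python3 steer.py '[[-3,8,0,0,0],[-3,8,0,0,0],[-3,8,0,0,0]]'|sed -n '2p'; python3 steer.py '[[0,0,0,0,0],[0,0,0,0,0],[0,0,0,0,0]]'|sed -n '2p'; python3 - <<'E'
from m import *
to(503.7,44.3,140,-2.8916)
p,d,c=grab("wrist","w10"); P=pts(c,d); z=P[...,2]; zt=env.state()["eef_pos"][2]-41.3+14.3
near=np.hypot(P[...,0]-504,P[...,1]-44)<115
m=big(near&(abs(z-zt)<5)); (x,y),(w,h),a=rect(P,m); print("lid flange",m.sum(),(x,y),w,h,a,np.median(z[m]),zt)
ca,sa=np.cos(.25),np.sin(.25); L=(P[...,:2]-[504.2,44.4])@np.array([[ca,-sa],[sa,ca]]); print(np.percentile(L[m],[0.5,99.5],axis=0).round(1))
E
```

```text
eef_pos: [501.4, 38.6, 165.8]
eef_pos: [502.7, 45.2, 165.8]
eef_pos: [503.1, 44.0, 166.1]
shift [-0.6  0.1 26.1] turn -0.001 | t 36.8 pos [503.1  44.  166.1] yaw -2.893 F [ 0.5  0.2 -2.8] op 0.295 g 30.0
lid flange 12721 (477.4250183105469, 38.2834587097168) 110.30331420898438 105.51383972167969 -1.3217409304705896 139.21819918296697 139.1311144977185
[[-80.2 -53.7]
 [ 23.6  55.1]]
```

View pics/w10.png

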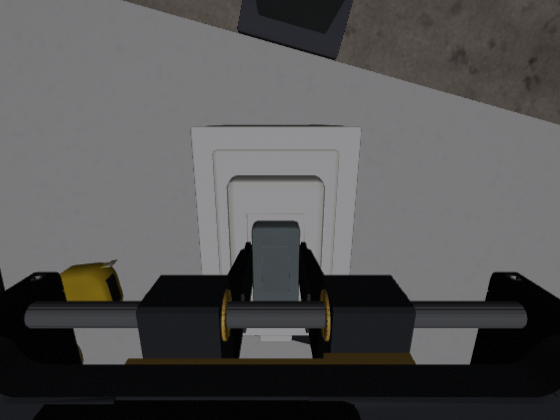

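```bash
python3 steer.py '[[-0.4,-0.7,10,0,0],[-0.4,-0.7,20,0,0],[-0.4,-0.7,28,0,0],[-0.4,-0.7,28,0,0],[-0.4,-0.7,28,0,0]]'|sed -n '2p;4p';python3 steer.py '[[0,0,3,0,0],[0,0,6,0,0],[0,0,8,0,0],[0,0,8,0,0]]'|sed -n '2p;4p';python3 steer.py '[[0,0,2,0,0],[0,0,4,0,0],[0,0,4,0,0]]'|sed -n '2p;4p'
```

```text
eef_pos: [503.4, 44.5, 137.3]
ft_force: [-0.3, -0.1, -2.8]
eef_pos: [503.5, 44.6, 129.8]
ft_force: [-0.0, -0.7, -3.1]
eef_pos: [503.6, 44.6, 125.8]
ft_force: [0.6, 0.5, -3.8]
```

```bash
python3 steer.py '[[0,0,1,0,0],[0,0,2,0,0],[0,0,2,0,0]]'|sed -n '2p;4p';python3 steer.py '[[0,0,1,0,0],[0,0,1,0,0],[0,0,1,0,0]]'|sed -n '2p;4p'
```

```text
eef_pos: [503.7, 44.6, 124.0]
ft_force: [-0.5, 0.1, -2.8]
eef_pos: [503.8, 44.6, 123.3]
ft_force: [0.0, -0.1, -0.0]
```

Seated. Release, rise, and check flatness before clicking.

```bash
python3 steer.py '[[0,0,0,0,0.45],[0,0,0,0,0.5],[0,0,0,0,0.5],[0,0,0,0,0.5],[0,0,0,0,0.5]]'|sed -n '2p;4,6p'; python3 steer.py '[[0,0,-20,0,0.5],[0,0,-60,0,0],[0,0,-90,0,0],[0,0,-90,0,0],[0,0,-90,0,0]]'|sed -n '2p;4p'; python3 steer.py '[[0,0,0,0,0],[0,0,0,0,0],[0,0,0,0,0]]'|sed -n '2p'
python3 - <<'E'
from m import *
p,d,c=grab("wrist","w11"); P=pts(c,d); z=P[...,2]
ca,sa=np.cos(.25),np.sin(.25); L=(P[...,:2]-[504.2,44.4])@np.array([[ca,-sa],[sa,ca]])
near=(abs(L[...,0])<90)&(abs(L[...,1])<62)
m=big(near&(z>90)&(z<101)); print("flange",m.sum(),np.percentile(L[m],[.5,99.5],axis=0).round(1),np.median(z[m]))
X=P[m]; k=np.linalg.lstsq(np.c_[X[:,:2]-[504,44],np.ones(len(X))],X[:,2],rcond=None)[0]; print("plane",k)
m=(z>128)&(z<142)&(abs(L[...,0])<32)&(abs(L[...,1])<18); print("button",m.sum(),np.median(z[m]))
to(504,44.5,140,-2.891)
E
```

```text
eef_pos: [503.7, 44.6, 123.2]
ft_force: [0.0, -0.3, 0.6]
opening: 0.496
grip_force: 0.0
eef_pos: [504.2, 44.6, 214.5]
ft_force: [-0.4, 0.2, -1.1]
eef_pos: [503.2, 44.5, 212.0]
flange 7651 [[-79.9 -54.5]
 [ 73.3  55.7]] 96.33530178237072
plane [1.83759302e-03 2.08965721e-03 9.70600150e+01]
button 1719 135.53592420741938
shift [-0.7 -0.3 72.1] turn -0.0 | t 39.5 pos [503.4  44.6 212.1] yaw -2.891 F [ 0.8 -0.5 -0. ] op 0.033 g 0.0
```

```bash
python3 steer.py '[[-0.7,0,25,0,0],[-0.7,0,50,0,0],[-0.7,0,66,0,0],[-0.7,0,68,0,0],[-0.7,0,68,0,0]]'|sed -n '2p;4,5p'; python3 steer.py '[[0,0,3,0,0],[0,0,6,0,0],[0,0,10,0,0],[0,0,10,0,0]]'|sed -n '2p;4p'; python3 h.py 504 44.5 121 -2.891
```

```text
eef_pos: [504.0, 44.7, 144.2]
ft_force: [0.2, -0.3, -0.4]
opening: 0.004
eef_pos: [504.7, 44.7, 135.2]
ft_force: [0.9, -0.2, 2.3]
shift [ 0.8 -0.  14.2] turn -0.0 | t 40.2 pos [504.7  44.7 135.2] yaw -2.891 F [ 0.9 -0.2  2.3] op 0.007 g 1.2
```

Contact with the raised button at 135–136. Press to the stop.

```bash
python3 steer.py '[[0,0,3,0,0],[0,0,6,0,0],[0,0,9,0,0],[0,0,11,0,0],[0,0,11,0,0]]'|sed -n '2p;4p'; python3 steer.py '[[0,0,1,0,0],[0,0,2,0,0],[0,0,2,0,0]]'|sed -n '2p;4p'; python3 steer.py '[[0,0,1,0,0],[0,0,1,0,0],[0,0,1,0,0]]'|sed -n '2p;4p';  python3 steer.py '[[0,0,0.5,0,0],[0,0,0.5,0,0],[0,0,0.5,0,0]]'|sed -n '2p;4p'
```

```text
eef_pos: [504.7, 44.7, 123.9]
ft_force: [3.0, -0.5, 3.9]
eef_pos: [504.6, 44.7, 122.1]
ft_force: [2.5, -0.6, 4.6]
eef_pos: [504.6, 44.7, 121.2]
ft_force: [3.8, -0.0, 5.1]
eef_pos: [504.6, 44.7, 120.8]
ft_force: [2.8, 0.4, 5.3]
```

```bash
python3 steer.py '[[0,0,0.7,0,0],[0,0,0.7,0,0],[0,0,0.7,0,0]]'|sed -n '2p;4p'; python3 steer.py '[[0,0,0,0,0],[0,0,0,0,0]]'|sed -n '2p;4p'
```

```text
eef_pos: [504.7, 44.7, 120.7]
ft_force: [1.7, 0.0, 13.3]
eef_pos: [504.7, 44.7, 120.7]
ft_force: [1.3, 0.5, 13.0]
```

Stop reached. Back off, feel it, then look.

```bash
python3 steer.py '[[0,0,-3,0,0],[0,0,-8,0,0],[0,0,-8,0,0],[0,0,-8,0,0]]'|sed -n '2p;4p'; python3 steer.py '[[0,0,-30,0,0],[0,0,-60,0,0],[0,0,-100,0,0],[0,0,-130,0,0],[0,0,-130,0,0]]'|sed -n '2p;4p'; python3 steer.py '[[0,0,0,0,0],[0,0,0,0,0],[0,0,0,0,0]]'|sed -n '2p'
python3 - <<'E'
from m import *
p,d,c=grab("wrist","w12"); P=pts(c,d); z=P[...,2]
ca,sa=np.cos(.25),np.sin(.25); L=(P[...,:2]-[504.2,44.4])@np.array([[ca,-sa],[sa,ca]])
near=(abs(L[...,0])<90)&(abs(L[...,1])<62)
m=big(near&(z>90)&(z<101)); print("flange",m.sum(),np.percentile(L[m],[.5,99.5],axis=0).round(1),np.median(z[m]))
m=(z>119)&(abs(L[...,0])<20)&(abs(L[...,1])<8)&(z<145); print("button",m.sum(),np.percentile(z[m],[10,50,90]))
E
```

```text
eef_pos: [503.7, 44.8, 127.7]
ft_force: [-0.1, 0.1, 0.3]
eef_pos: [505.7, 44.7, 262.9]
ft_force: [0.0, 0.5, -0.2]
eef_pos: [503.6, 44.7, 256.4]
flange 6412 [[-80.  -54.5]
 [ 79.2  55.8]] 96.3102379523055
button 552 [126.12090853 127.03390582 127.96002823]
```

View pics/w12.png

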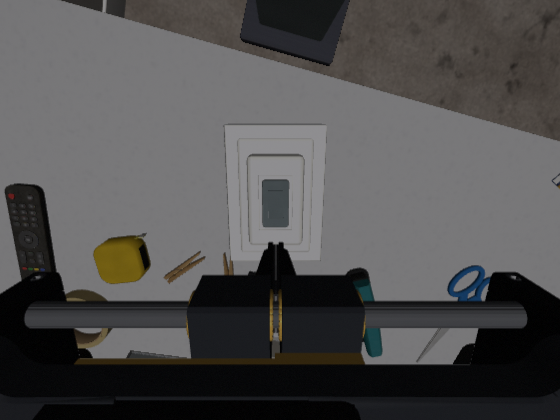

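```bash
python3 -c "
from cell import env
print(env.job_done())"
```

```text
the job is handed in; nothing more can be done
None
```

The caddy is packed and handed in: all three spools that were out are in the box, the tray and lid sit flat with their notches over the keys, the button is clicked and measures down, and the tape measure and torch were left alone.

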